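# Sort the mixed pan of rolls into the display baskets

## Task

Stock the bread display from the mixed baking pan: both plain golden rolls go into the black wire basket, both dark seeded rolls (poppy and sesame) into the wicker basket, and the round roll into the paper-lined wooden tray. Set each one down rather than dropping it, flat on the floor of its basket with its top side up; in the two baskets the rolls lie side by side, parallel to the basket's short sides. Leave the jam jar and the cup standing where they are.

Things in the scene. Friction and masses are not known exactly. Their poses are not given: they have to be found in the camera images.
- plain_one: plain golden-brown crusty roll with one long pale score down its top, about 120 mm long, 46 mm wide and 40 mm high, flat underneath, tapering to the ends (full width over the middle 50 mm), about 80 g. Origin: centre of its underside; x along its length, z up. Starts flat in the pan. The five rolls lie in any order in one row, about 78 mm apart centre to centre, lengths across the row.
- plain_three: plain golden-brown crusty roll with three short slanting pale scores across its top, about 120 mm long, 46 mm wide and 40 mm high, flat underneath, tapering to the ends (full width over the middle 50 mm), about 80 g. Origin: centre of its underside; x along its length, z up. Starts flat in the pan. Pan: fixed, aluminium, 170 x 430 mm, floor 4 mm, rim 12 mm above the counter.
- seeded_poppy: seeded roll: brown crust strewn with black poppy seeds, no scores, about 120 mm long, 46 mm wide and 40 mm high, flat underneath, tapering to the ends (full width over the middle 50 mm), about 80 g. Origin: centre of its underside; x along its length, z up. Starts flat in the pan.
- seeded_sesame: seeded roll: very dark crust strewn with cream sesame seeds, no scores, about 120 mm long, 46 mm wide and 40 mm high, flat underneath, tapering to the ends (full width over the middle 50 mm), about 80 g. Origin: centre of its underside; x along its length, z up. Starts flat in the pan.
- round_roll: round brown rye roll with a white flour cross on its top, 62 mm across (61 mm where it is gripped, from 6 to 26 mm above its underside) and 44 mm high, flat underneath, about 80 g. Origin: centre of its underside, z up. Starts lying flat in the pan.
- wire_basket: black wire basket, rectangular, 160 mm by 190 mm outside, walls 60 mm high; fixed to the counter. Origin: centre of its underside; x along its short 160 mm side, y along its long 190 mm side, z up. Inside 150 mm by 180 mm, floor 6 mm above its origin. A blank white price card hangs on its +x side. For the plain rolls.
- wicker_basket: light-brown woven wicker basket, rectangular, 164 mm by 194 mm outside, walls 60 mm high; fixed to the counter. Origin: centre of its underside; x along its short 164 mm side, y along its long 194 mm side, z up. Inside 150 mm by 180 mm, floor 6 mm above its origin. A blank white price card hangs on its +x side. For the seeded rolls.
- wood_tray: dark wooden square tray lined with white paper, 160 mm by 160 mm outside, walls 45 mm high and 8 mm thick; fixed to the counter. Inside 144 mm by 144 mm, floor 8 mm above its origin. Origin: centre of its underside; x and y along its sides, z up. For the round roll.
- jam_jar: jar of red jam with a brass lid, 64 mm across and 85 mm high, loose, full; stands on the counter between the baskets. Origin: centre of its underside, z up. Leave it alone.
- cup: white ceramic cup, 72 mm across and 75 mm high, loose, empty; stands on the counter between the baskets. Origin: centre of its underside, z up. Leave it alone.
Things that resemble listed ones, but are neither listed nor needed, are in the scene too. There is more than one size of the wood_tray; the one meant has the size given above.

How it is judged:
At the end, for the whole second after the job is handed in: Plain rolls in the wire basket, seeded rolls in the wicker basket, round roll in the wooden tray: each inside the walls, underside within 6 mm of the floor, tilted under 0.2 rad, top up, the long rolls within 0.35 rad of parallel to the basket's short side; all released and at rest (x of plain_one in the frame of wire_basket between -0.075 and 0.075 m and y of plain_one in the frame of wire_basket between -0.09 and 0.09 m and z of plain_one in the frame of wire_basket between 0 and 0.012 m and angle between each of plain_one, plain_three, seeded_poppy, seeded_sesame, round_roll's own z axis and vertical below 0.2 rad and linear speed of each of plain_one, plain_three, seeded_poppy, seeded_sesame, round_roll below 0.03 m/s and angular speed of each of plain_one, plain_three, seeded_poppy, seeded_sesame, round_roll below 0.3 rad/s and angle between the x axis of each of plain_one, plain_three and the x axis of wire_basket, either way round below 0.35 rad and x of plain_three in the frame of wire_basket between -0.075 and 0.075 m and y of plain_three in the frame of wire_basket between -0.09 and 0.09 m and z of plain_three in the frame of wire_basket between 0 and 0.012 m and x of seeded_poppy in the frame of wicker_basket between -0.075 and 0.075 m and y of seeded_poppy in the frame of wicker_basket between -0.09 and 0.09 m and z of seeded_poppy in the frame of wicker_basket between 0 and 0.012 m and angle between the x axis of each of seeded_poppy, seeded_sesame and the x axis of wicker_basket, either way round below 0.35 rad and x of seeded_sesame in the frame of wicker_basket between -0.075 and 0.075 m and y of seeded_sesame in the frame of wicker_basket between -0.09 and 0.09 m and z of seeded_sesame in the frame of wicker_basket between 0 and 0.012 m and x of round_roll in the frame of wood_tray between -0.072 and 0.072 m and y of round_roll in the frame of wood_tray between -0.072 and 0.072 m and z of round_roll in the frame of wood_tray between 0.002 and 0.014 m); the robot touches nothing.
It fails at once if a roll falls into a basket or tray from more than about 5 cm (it moves faster than 1 m/s inside it) ((horizontal distance between plain_one and wire_basket below 0.1 m and z of plain_one in the frame of wire_basket below 0.045 m and linear speed of plain_one above 1 m/s) or (horizontal distance between plain_one and wicker_basket below 0.1 m and z of plain_one in the frame of wicker_basket below 0.045 m and linear speed of plain_one above 1 m/s) or (horizontal distance between plain_one and wood_tray below 0.1 m and z of plain_one in the frame of wood_tray below 0.045 m and linear speed of plain_one above 1 m/s) or (horizontal distance between plain_three and wire_basket below 0.1 m and z of plain_three in the frame of wire_basket below 0.045 m and linear speed of plain_three above 1 m/s) or (horizontal distance between plain_three and wicker_basket below 0.1 m and z of plain_three in the frame of wicker_basket below 0.045 m and linear speed of plain_three above 1 m/s) or (horizontal distance between plain_three and wood_tray below 0.1 m and z of plain_three in the frame of wood_tray below 0.045 m and linear speed of plain_three above 1 m/s) or (horizontal distance between seeded_poppy and wire_basket below 0.1 m and z of seeded_poppy in the frame of wire_basket below 0.045 m and linear speed of seeded_poppy above 1 m/s) or (horizontal distance between seeded_poppy and wicker_basket below 0.1 m and z of seeded_poppy in the frame of wicker_basket below 0.045 m and linear speed of seeded_poppy above 1 m/s) or (horizontal distance between seeded_poppy and wood_tray below 0.1 m and z of seeded_poppy in the frame of wood_tray below 0.045 m and linear speed of seeded_poppy above 1 m/s) or (horizontal distance between seeded_sesame and wire_basket below 0.1 m and z of seeded_sesame in the frame of wire_basket below 0.045 m and linear speed of seeded_sesame above 1 m/s) or (horizontal distance between seeded_sesame and wicker_basket below 0.1 m and z of seeded_sesame in the frame of wicker_basket below 0.045 m and linear speed of seeded_sesame above 1 m/s) or (horizontal distance between seeded_sesame and wood_tray below 0.1 m and z of seeded_sesame in the frame of wood_tray below 0.045 m and linear speed of seeded_sesame above 1 m/s) or (horizontal distance between round_roll and wire_basket below 0.1 m and z of round_roll in the frame of wire_basket below 0.045 m and linear speed of round_roll above 1 m/s) or (horizontal distance between round_roll and wicker_basket below 0.1 m and z of round_roll in the frame of wicker_basket below 0.045 m and linear speed of round_roll above 1 m/s) or (horizontal distance between round_roll and wood_tray below 0.1 m and z of round_roll in the frame of wood_tray below 0.045 m and linear speed of round_roll above 1 m/s)).
It fails at once if the jam jar or the cup is shifted by more than 25 mm or knocked over (distance of any of jam_jar, cup from where it was at the start of the episode above 0.025 m or angle between any of jam_jar, cup's own z axis and vertical above 0.5 rad).
It also fails if it takes over 115 s, if anything falls off the work surface, if the arm or the gripper's body presses on something with over 40 N, if the wrist force passes 120 N, or if a joint passes its speed limit or range.

## Robot

A 6-joint arm with a two-finger parallel gripper is mounted at the origin on the work surface. World frame = base frame: x ahead of the robot, y to its left, z up, the work surface at z = 0. Lengths are in m, angles in rad, forces in N, time in s.
With the tool pointing down it reaches from about 0.35 to 0.975 m from the base axis. Payload 4.9 kg.
Tool frame: the origin (TCP) lies on the centre line of the jaws, within the pads' length; the fingertips stand 19 mm ahead of it and the grasp point (between the pads) is the TCP; z points along the fingers, y is the line along which they close (so a half turn about z gives the same grasp; the last joint's range is limited). The gripper opens to 85 mm and grips with 20 to 120 N. Pads are 22 mm wide; open, the fingers measure 114 mm over their backs; the gripper's body (76 mm by 85 mm) begins 54 mm behind the grasp point. The pads swing forward as they close: fully open they stand 13 mm farther back than shut.
Start: joints at [-1.242, 0.053, 1.613, -0, 1.476, -0.119], TCP at [0.271, -0.563, 0.25] pointing down, gripper open.
Joint ranges: [-3.01, 3.01], [-1.01, 2.22], [0.06, 2.58], [-1.02, 4.17], [0.09, 2.62], [-3.14, 3.14]. Speed limits (rad/s): [2.57, 2.57, 3.14, 3.14, 3.14, 3.14].

## Interface

Orientations are given as a rotation vector (axis times angle).
In Python, from workcell import status, camera, order gives the robot as it stands. The module is installed in compiled form; this text tells all that it offers.
- The arm moves only by the shell command python3 -m jog 'ROWS' [FORCE]. ROWS is JSON, one flat list of numbers, 7 for each row, row after row: the turn, a rotation vector about the tool's x, y, z in degrees, then the shift along the tool's x, y, z in m, then the opening, from -1 (shut) to 1 (fully open). A call has 1 to 8 rows; each row shifts and turns the commanded pose from where the row before left it, along the tool's axes as they then stand; what a row does not reach is not made up. A row lasts 1/8 s, in which the tool goes at most 62.5 mm and 10.7 degrees, less where a joint would pass 70% of its speed; a pose out of reach is approached as far as the arm can. A call with a gripper value outside its range is refused whole. The fingers move at their own pace and stop on an object; FORCE is the grip in N (left out, the last holds). Time passes only in rows, so rows that do not move let the fingers close. It gives the time, the measured TCP pose, the force, the opening and the grip force at its end, in the units of the state.
- status.sense(): the state, without advancing time (a new reading comes with each control period).
- camera(name): name is "side" or "top" or "wrist"; returns a dict with "frame" (384x512x3 uint8, blue, green, red), "vertical_fov" (degrees; the focal length in pixels is half the picture's height over the tangent of half this angle, whatever the lens; pixels are square), "cx", "cy" (the principal point, pixels), "k1" (the pictures are not rectified: a ray, as slopes to the right and down, at radius r is drawn at 1 + k1 r^2 times it, then the intrinsics apply), "R" (3x3) and "t" (3): a world point X has camera coordinates R X + t. Camera axes: x right, y down, z forward; pixel columns grow to the right and rows downward; lengths in m; the calibration is good to about 2 mm. A picture is of the moment at which its call begins. There is no depth.
- order.job_done(): hands the job in; it is judged then, once.
The state is a dict: "t": time; "joints": joint angles; "joint_velocities": joint speeds; "joint_efforts": joint torques, N m; "tcp_pos": TCP position; "ee_rot": TCP orientation; "wrist_force": force on the tool from outside, world axes, zero at the start; "moment": the same for the moment, N m; "opening": opening from 0.0 (shut) to 1.0 (fully open); "finger_force": force on a finger pad.
Only numpy, scipy, OpenCV 4.12 (cv2) and the standard library are available. Lean on these libraries where they do the work, as an engineer would, in place of code of your own. Each camera call takes 0.05 s, during which the arm holds its last target. There are 200 camera calls.

## Working session

There is one attempt and no reset: what is moved stays moved. The work goes in short steps, Python scripts to look and compute and a shell command to move; the robot and the scene stay as the last step left them, time stands still between calls to the robot, and variables do not carry over. Pictures are saved under pics/ and viewed, at most 14 in all, crops included, and the job is handed in when it is done.

```bash
mkdir -p pics
cat > h.py <<'E'
import numpy as np,cv2
from workcell import status,camera,order
def K(c):
    f=192/np.tan(np.radians(c["vertical_fov"])/2)
    return np.array([[f,0,c["cx"]],[0,f,c["cy"]],[0,0,1.]])
def plane(c,px,z):
    """pixels -> world points on plane z"""
    px=np.array(px,float).reshape(-1,1,2)
    n=cv2.undistortPoints(px,K(c),np.array([c["k1"],0,0,0.])) [:,0]
    # refine the inverse
    R=np.array(c["R"]);C=-R.T@np.array(c["t"])
    d=np.c_[n,np.ones(len(n))]@R
    return C+d*((z-C[2])/d[:,2])[:,None]
def proj(c,X):
    R=np.array(c["R"]);X=np.array(X,float).reshape(-1,3)
    return cv2.projectPoints(X,cv2.Rodrigues(R)[0],np.array(c["t"],float),K(c),np.array([c["k1"],0,0,0.]))[0][:,0]
E
python3 - <<'E'
from h import *
import pickle
for n in("top","side"):
    c=camera(n);pickle.dump(c,open(n+".pkl","wb"));cv2.imwrite(f"pics/{n}0.png",cv2.resize(c["frame"],None,fx=1.5,fy=1.5,interpolation=cv2.INTER_CUBIC))
    R=np.array(c["R"]);print(n,c["vertical_fov"],c["cx"],c["cy"],c["k1"],-R.T@np.array(c["t"]),R[2])
s=status.sense();print(s)
E
```

```text
top 52.624405575986735 255.91303083376783 193.95324223641944 -0.13660897924906415 [ 0.33504692 -0.0526331   1.41802014] [ 0.12408534 -0.01779606 -0.99211195]
side 50.167589384808004 259.4486109634521 189.5037253426197 -0.005599811105331399 [0.03853405 0.93187193 0.995933  ] [ 0.32102422 -0.68462773 -0.65439157]
{'t': 0.1, 'joints': array([-1.24198625e+00,  5.32982534e-02,  1.61417307e+00,  1.13082171e-06,
        1.47595024e+00, -1.18965565e-01]), 'joint_velocities': array([-0.00121406, -0.00365511, -0.0028806 , -0.00055835,  0.00022422,
        0.00042546]), 'joint_efforts': array([ 5.39505018e-04, -3.94901276e+01, -3.71364391e+01, -7.41411941e-05,
        3.95097595e-03,  1.13623253e-05]), 'tcp_pos': array([ 0.27045119, -0.5628754 ,  0.24917152]), 'ee_rot': array([-3.06141010e+00, -6.97098916e-01,  2.98940553e-04]), 'wrist_force': array([-0.84088067,  0.06870412, -0.02211348]), 'moment': array([ 0.02454335, -0.00400007, -0.00494234]), 'finger_force': 0.0, 'opening': 1.0060604818726475}
```

View pics/top0.png

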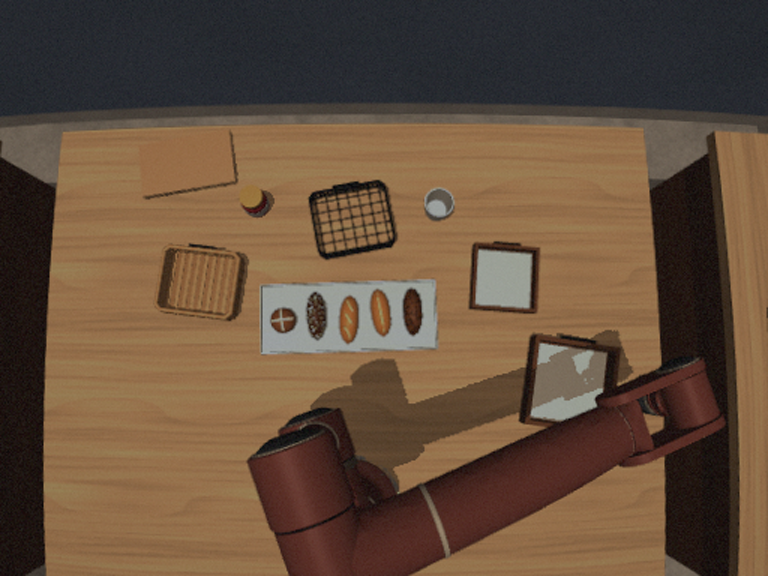

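View pics/side0.png

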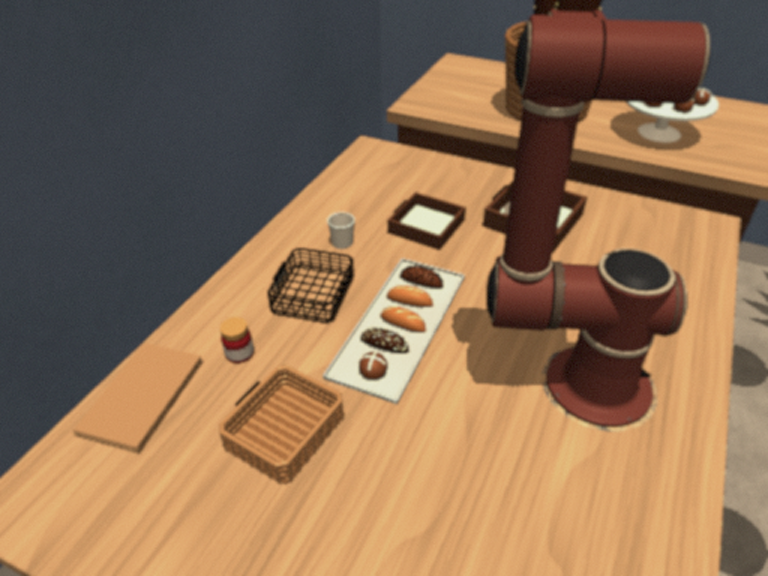

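Top view (px in 1.5x): round roll (284,320), poppy (317,315), three-score (349,318), one-score (381,312), sesame (413,311). The wire basket is at (352,218), the wicker at (200,281), jar (255,200), cup (438,203). There are two tray candidates, (505,278) and (572,380), which I'll tell apart by size.

```bash
cat > m.py <<'E'
from h import *
import pickle
c=pickle.load(open("top.pkl","rb"));f=c["frame"];S=1.5
hsv=cv2.cvtColor(f,cv2.COLOR_BGR2HSV);H,Sa,V=cv2.split(hsv)
def rect(W):
    (x,y),(w,h),a=cv2.minAreaRect((W[:,:2]*1000).astype(np.float32))
    if w<h: w,h,a=h,w,a+90
    a=(a+90)%180-90
    return np.round([x,y,w,h,a],1)
# rolls: non-white inside the pan
pan=((Sa<50)&(V>110)).astype(np.uint8)
def comps(mask,roi,mn):
    x0,y0,x1,y1=[int(v/S) for v in roi]
    m=np.zeros_like(mask);m[y0:y1,x0:x1]=mask[y0:y1,x0:x1]
    cs=cv2.findContours(m,cv2.RETR_EXTERNAL,cv2.CHAIN_APPROX_NONE)[0]
    return [k for k in cs if cv2.contourArea(k)>mn]
roll=((Sa>75)|(V<80)).astype(np.uint8)
for k in comps(roll,(268,288,430,346),60):
    W=plane(c,k.reshape(-1,2),.016);print("roll",(k.reshape(-1,2).mean(0)*S).round(),rect(W))
for n,r in(("trayA",(465,235,545,318)),("trayB",(515,330,625,432))):
    dark=((V<90)).astype(np.uint8)
    for k in comps(dark,r,100): print(n,"outer z45",rect(plane(c,k.reshape(-1,2),.045)))
    for k in comps(((Sa<70)&(V>95)).astype(np.uint8),r,100): print(n,"liner z8",rect(plane(c,k.reshape(-1,2),.008)))
for k in comps((V<60).astype(np.uint8),(300,175,405,265),100):
    W=plane(c,k.reshape(-1,2),.06);print("wire",rect(W))
# hand corners
P=lambda q,z:plane(c,np.array(q)/S,z)[:,:2].round(3).tolist()
print("wire top corners",P([(310,193),(386,181),(397,242),(327,258)],.06))
print("wicker",P([(164,246),(245,249),(239,318),(157,309)],.06))
print("trayA",P([(472,242),(539,247),(538,312),(470,308)],.045))
print("trayB",P([(533,336),(619,346),(0,0),(522,423)],.045))
print("jar lid",P([(255,200)],.085)," cup",P([(438,203)],.04))
print("pan",P([(262,285),(436,280),(436,348),(262,354)],.012))
v=np.hstack([cv2.resize(f[155:240,100:180],None,fx=4.5,fy=4.5,interpolation=3)[:,:360],cv2.resize(f[155:240,305:400],None,fx=4.5,fy=4.5,interpolation=3)])
v2=cv2.resize(f[105:240,95:275],None,fx=4.4,fy=4.4,interpolation=3)
cv2.imwrite("pics/crop1.png",v2)
v3=cv2.resize(f[155:290,300:420],None,fx=4.4,fy=4.4,interpolation=3);cv2.imwrite("pics/crop2.png",v3)
E
python3 m.py
```

```text
roll [284. 321.] [439.2 161.9  59.2  47.2 -37.7]
roll [349. 319.] [ 4.419e+02  7.700e+00  1.088e+02  3.990e+01 -3.000e-01]
roll [315. 315.] [4.534e+02 8.730e+01 1.091e+02 4.000e+01 3.000e-01]
roll [412. 311.] [ 460.5 -144.8  105.7   40.1   -0.8]
roll [380. 312.] [459.4 -68.  110.5  44.1   6.5]
trayA outer z45 [ 540.6 -366.1  168.2  164.1   -4.9]
trayA liner z8 [ 540.4 -373.   140.1  137.3   -4.7]
trayB outer z45 [ 283.4 -517.6  268.   228.2   87.9]
trayB liner z8 [ 278.4 -527.5  181.7  173.2   -8.9]
wire [683.   -1.3 187.1 173.4 -79.5]
wire top corners [[0.744, 0.099], [0.773, -0.085], [0.622, -0.109], [0.585, 0.057]]
wicker [[0.618, 0.452], [0.608, 0.253], [0.444, 0.264], [0.466, 0.463]]
trayA [[0.624, -0.292], [0.612, -0.456], [0.453, -0.447], [0.464, -0.282]]
trayB [[0.395, -0.432], [0.368, -0.646], [1.357, 1.016], [0.191, -0.399]]
jar lid [[0.721, 0.227]]  cup [[0.723, -0.212]]
pan [[0.528, 0.22], [0.537, -0.206], [0.371, -0.202], [0.36, 0.218]]
```

View pics/crop1.png

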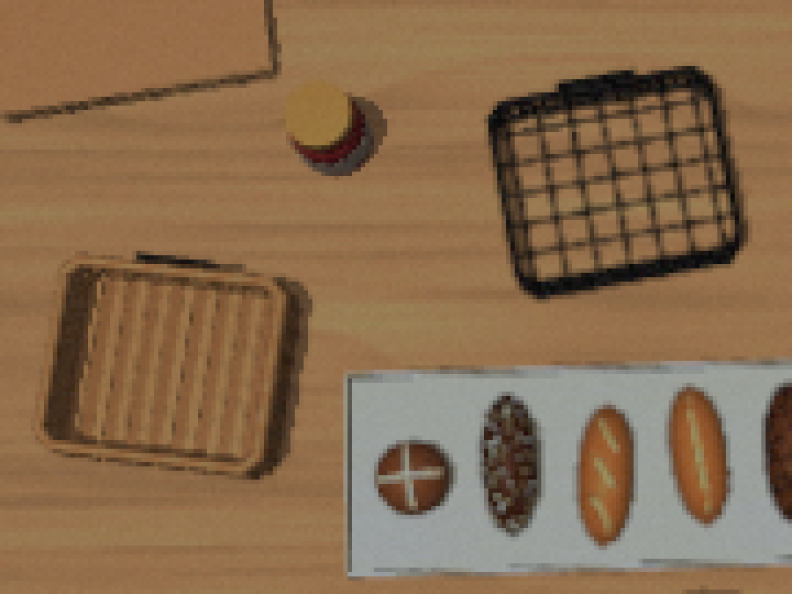

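View pics/crop2.png

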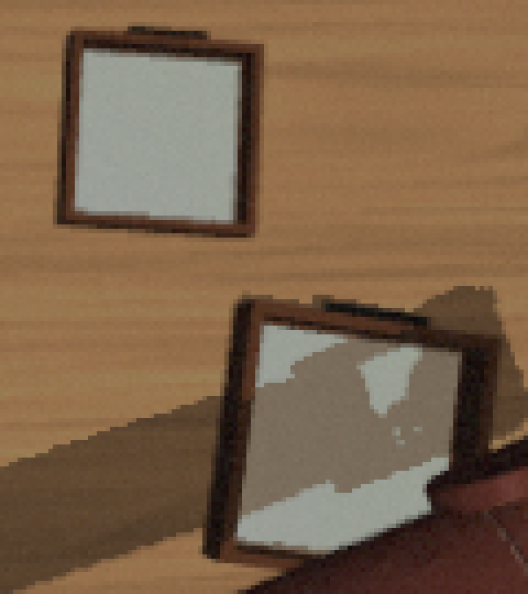

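Tray candidates: A at (505,278) measures about 165 x 164 mm (roughly 160, allowing for the pixel edge). B at (572,380) measures over 200 mm. A matches the listed 160 mm, and the crop confirms it is clearly the smaller. Crop1 rim corners: wicker (68,255),(282,283),(255,472),(42,442); wire (492,103),(712,70),(742,255),(535,296).

```bash
python3 - <<'E'
from h import *
import pickle
c=pickle.load(open("top.pkl","rb"))
s=pickle.load(open("side.pkl","rb"))
o=np.array([95,105]);P=lambda q,z:plane(c,(np.array(q)+.0)/4.4+o-.4,z)
for n,q in(("wicker",[(66,253),(284,281),(257,474),(40,444)]),("wire",[(490,100),(714,68),(744,255),(535,298)])):
    W=P(q,.06)[:,:2];ctr=W.mean(0)
    u=(W[1]-W[0]+W[2]-W[3])/2; v=(W[0]-W[3]+W[1]-W[2])/2
    print(n,ctr.round(4),"long",np.linalg.norm(u).round(3),"x-yaw from long",np.degrees(np.arctan2(u[0],-u[1])).round(1),"short",np.linalg.norm(v).round(3),"yaw from short",np.degrees(np.arctan2(v[1],v[0])).round(1))
print("round",P([(414,477)],.022).round(4),"one-score",P([(699,455)],.018).round(4),"three",P([(606,475)],.018).round(4),"poppy",P([(511,464)],.018).round(4))
# side-view check of basket centres
print("side wire rim", plane(s,np.array([(268,288),(299,250),(354,256),(331,320)])/1.5,.06)[:,:2].round(3).tolist())
print("side wicker rim", plane(s,np.array([(222,428),(285,371),(343,407),(284,478)])/1.5,.06)[:,:2].mean(0))
print("side rolls",plane(s,np.array([(374,366),(385,341),(403,320),(410,296),(422,276)])/1.5,.022)[:,:2].round(3).tolist())
E
python3 -m jog '[0,0,10,0,0,0,0.6, 0,0,10,0,0,0,0.6, 0,0,5.6,0,0,0,0.6]' 40
```

```text
wicker [0.5338 0.3679] long 0.183 x-yaw from long -8.0 short 0.158 yaw from short -6.2
wire [ 0.6814 -0.0062] long 0.179 x-yaw from long 9.6 short 0.165 yaw from short 10.6
round [[0.4424 0.1656 0.022 ]] one-score [[ 0.459  -0.0684  0.018 ]] three [[0.4431 0.0082 0.018 ]] poppy [[0.4528 0.0862 0.018 ]]
side wire rim [[0.747, 0.081], [0.757, -0.073], [0.621, -0.108], [0.563, 0.113]]
side wicker rim [0.51513077 0.38043185]
side rolls [[0.435, 0.164], [0.445, 0.089], [0.436, 0.012], [0.454, -0.069], [0.456, -0.149]]
t: 0.48
tcp_pos: [0.2705, -0.563, 0.2495]
ee_rot: [-3.14, 0.004, 0.001]
wrist_force: [-0.3, 0.6, -0.3]
opening: 0.801
finger_force: 0.0
```

```bash
python3 -m jog '[0,0,0,0.0237,-0.0521,0,0.6, 0,0,0,0.0237,-0.0521,0,0.6, 0,0,0,0.0237,-0.0521,0,0.6, 0,0,0,0.0237,-0.0521,0,0.6, 0,0,0,0.0237,-0.0521,0,0.6, 0,0,0,0.0237,-0.0521,0,0.6, 0,0,0,0.0237,-0.0521,0,0.6, 0,0,0,0.0237,-0.0521,0,0.6]'
python3 -m jog '[0,0,0,0,0,0,0.6, 0,0,0,0,0,0,0.6]'
cat > w.py <<'E'
import sys;from h import *
c=camera("wrist");n=sys.argv[1];cv2.imwrite(f"pics/{n}.png",c["frame"])
f=c["frame"];hsv=cv2.cvtColor(f,cv2.COLOR_BGR2HSV);H,S,V=cv2.split(hsv)
print("tcp px",proj(c,status.sense()["tcp_pos"]).round())
# pan = low-saturation bright; rolls = saturated/dark blobs of the right size
m=((S>80)|(V<70)).astype(np.uint8);m=cv2.morphologyEx(m,cv2.MORPH_CLOSE,np.ones((9,9)))
for k in cv2.findContours(m,cv2.RETR_LIST,cv2.CHAIN_APPROX_NONE)[0]:
    p=k.reshape(-1,2)
    if cv2.contourArea(k)<600:continue
    W=plane(c,p,.015)[:,:2]*1000
    (x,y),(w,h),a=cv2.minAreaRect(W.astype(np.float32))
    if w<h:w,h,a=h,w,a+90
    if w<150: print("blob px",p.mean(0).round(),"xy",round(x,1),round(y,1),"size",round(w),round(h),"yaw",round((a+90)%180-90,1),"border" if (p.min()<2 or p[:,0].max()>509 or p[:,1].max()>381) else "")
E
python3 w.py w1
```

```text
t: 1.48
tcp_pos: [0.46, -0.1445, 0.25]
ee_rot: [-3.142, -0.001, 0.0]
wrist_force: [1.0, -0.5, -0.1]
opening: 0.805
finger_force: 0.0
t: 1.72
tcp_pos: [0.4595, -0.1464, 0.2499]
ee_rot: [3.141, 0.003, -0.001]
wrist_force: [-0.4, -0.1, -0.2]
opening: 0.8
finger_force: 0.0
tcp px [[257. 275.]]
blob px [ 16. 182.] xy 436.7 160.8 size 68 53 yaw -15.5 border
blob px [135. 178.] xy 445.4 8.6 size 113 49 yaw -6.2 
blob px [ 72. 170.] xy 455.1 89.4 size 110 54 yaw 1.5 
blob px [194. 165.] xy 461.4 -68.6 size 112 47 yaw 6.8 
blob px [258. 164.] xy 462.5 -147.7 size 112 45 yaw 2.6
```

View pics/w1.png

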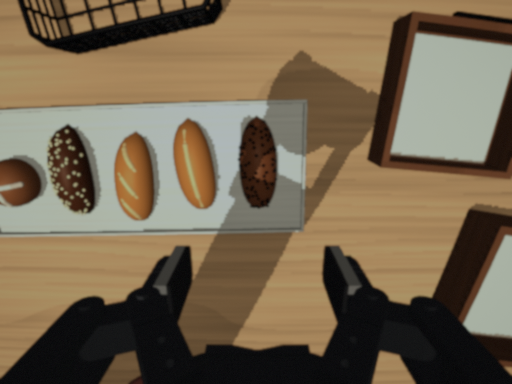

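The wrist view shows the poppy roll at (258,164), black seeds on brown, and the sesame at (72,170), cream on dark. The plain rolls lie between them. Grasping the poppy at (0.462,-0.147).

```bash
python3 -m jog '[0,0,0,0.002,0.001,0.045,0.6, 0,0,0,0,0,0.045,0.6, 0,0,0,0,0,0.045,0.6, 0,0,0,0,0,0.045,0.6, 0,0,0,0,0,0.025,0.6, 0,0,0,0,0,0.018,0.6, 0,0,0,0,0,0,0.6]' 30
python3 -m jog '[0,0,0,0,0,0,-1, 0,0,0,0,0,0,-1, 0,0,0,0,0,0,-1, 0,0,0,0,0,0,-1, 0,0,0,0,0,0,-1, 0,0,0,0,0,0,-1]' 30
python3 -m jog '[0,0,0,0,0,-0.02,-1, 0,0,0,0,0,-0.04,-1, 0,0,0,0,0,-0.05,-1, 0,0,0,0,0,-0.05,-1, 0,0,0,0,0,-0.05,-1, 0,0,0,0,0,0,-1]'
```

```text
t: 2.65
tcp_pos: [0.4607, -0.1478, 0.0262]
ee_rot: [-3.14, 0.001, 0.004]
wrist_force: [-0.2, -0.7, 0.5]
opening: 0.795
finger_force: 0.0
t: 3.4
tcp_pos: [0.4631, -0.1481, 0.029]
ee_rot: [3.14, 0.002, 0.004]
wrist_force: [-0.9, -1.2, 6.2]
opening: 0.516
finger_force: 31.9
t: 4.15
tcp_pos: [0.464, -0.1483, 0.2429]
ee_rot: [3.137, 0.002, 0.014]
wrist_force: [0.5, 0.0, -0.5]
opening: 0.523
finger_force: 31.3
```

```bash
python3 -m jog '[0,0,0,-0.004,-0.06,0,-1, 0,0,0,-0.004,-0.06,0,-1, 0,0,0,-0.004,-0.06,0,-1, 0,0,0,-0.004,-0.06,0,-1, 0,0,0,-0.004,-0.06,0,-1, 0,0,0,-0.004,-0.06,0,-1, 0,0,0,0,-0.06,0,-1, 0,0,0,0,-0.06,0,-1]'
python3 -m jog '[0,0,0,0,-0.034,0,-1, 0,0,0,0,0,0,-1, 0,0,0,0,0,0,-1]'
python3 w.py w2
```

```text
t: 5.15
tcp_pos: [0.4361, 0.3343, 0.2354]
ee_rot: [3.14, 0.002, -0.003]
wrist_force: [1.1, -0.7, -0.6]
opening: 0.521
finger_force: 31.3
t: 5.52
tcp_pos: [0.4367, 0.3658, 0.2358]
ee_rot: [3.14, 0.002, -0.003]
wrist_force: [0.5, 0.2, -1.2]
opening: 0.522
finger_force: 31.4
tcp px [[256. 274.]]
blob px [427. 167.] xy 439.9 159.3 size 69 61 yaw -89.4 
blob px [491. 155.] xy 455.8 82.7 size 111 54 yaw 13.0 border
```

View pics/w2.png

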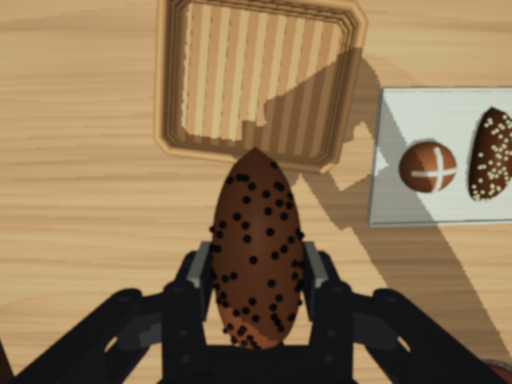

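The view shows the poppy held centrally (257,250). The wicker's near side runs from (157,148) to (330,172), its left edge is (163,0)-(155,130), and its right edge is (366,20)-(337,160).

Run:
```python
from h import *
c=camera("wrist")
P=lambda q,z:plane(c,q,z)[:,:2]
N=P([(175,156),(315,172)],.06);L=P([(163,5),(156,125)],.06);Rr=P([(366,25),(341,150)],.06)
print(N.round(4).tolist(),L.round(4).tolist(),Rr.round(4).tolist())
ang=lambda a,b:np.degrees(np.arctan2(b[1]-a[1],b[0]-a[0]))
print("yaw near",ang(N[1],N[0])-90,"left",ang(L[1],L[0]),"right",ang(Rr[1],Rr[0]))
FL=P([(190,5),(180,130)],.006);FR=P([(345,50),(326,150)],.006)
print("floor",FL.round(4).tolist(),FR.round(4).tolist())
for yaw in(-6.5,-8):
    a=np.radians(yaw);ex=np.array([np.cos(a),np.sin(a)]);ey=np.array([-ex[1],ex[0]])
    xn=(N@ex).mean();yl=(L@ey).mean();yr=(Rr@ey).mean()
    ctr=ex*(xn+.082)+ey*(yl+yr)/2
    print(yaw,"ctr",ctr.round(4),"width",yl-yr,"floor mid",((FL@ey).mean()+(FR@ey).mean())/2-(yl+yr)/2)
    for s in(.038,-.038):print("  place",(ctr+ey*s).round(4))
```

```text
[[0.4617, 0.449], [0.4448, 0.3042]] [[0.599, 0.4491], [0.493, 0.4655]] [[0.583, 0.2652], [0.4679, 0.2789]]
yaw near -6.668646088326113 left -8.784638749222902 right -6.7811950634184734
floor [[0.6131, 0.4355], [0.4825, 0.4556]] [[0.5694, 0.268], [0.4588, 0.2815]]
-6.5 ctr [0.5344 0.3648] width 0.18639280608328757 floor mid -0.005001902854179174
  place [0.5387 0.4026]
  place [0.5301 0.327 ]
-8 ctr [0.5344 0.3648] width 0.18631510609053403 floor mid -0.005110999468398936
  place [0.5397 0.4025]
  place [0.5291 0.3272]
```

```bash
python3 -m jog '[0,0,0,0.05,-0.017,0,-1, 0,0,0,0.052,-0.017,0,-1, 0,0,7,0,0,0,-1, 0,0,0,0,0,0.05,-1, 0,0,0,0,0,0.05,-1, 0,0,0,0,0,0,-1]'
python3 -m jog '[0,0,0,0,0,0.04,-1, 0,0,0,0,0,0.03,-1, 0,0,0,0,0,0.015,-1, 0,0,0,0,0,0.01,-1, 0,0,0,0,0,0.005,-1, 0,0,0,0,0,0,-1]'
```

```text
t: 6.38
tcp_pos: [0.5364, 0.3976, 0.1315]
ee_rot: [3.129, -0.192, -0.015]
wrist_force: [0.4, 0.2, -0.4]
opening: 0.518
finger_force: 31.3
t: 7.12
tcp_pos: [0.5397, 0.4009, 0.0381]
ee_rot: [-3.135, 0.19, -0.001]
wrist_force: [-0.3, 0.9, -0.3]
opening: 0.52
finger_force: 31.4
```

```bash
python3 -m jog '[0,0,0,0,0,0.003,-1, 0,0,0,0,0,0.002,-1, 0,0,0,0,0,0.002,-1, 0,0,0,0,0,0,-1]'
python3 -m jog '[0,0,0,0,0,0,0.12, 0,0,0,0,0,0,0.2, 0,0,0,0,0,0,0.32, 0,0,0,0,0,0,0.36, 0,0,0,0,0,0,0.36]'
python3 -m jog '[0,0,0,0,0,-0.02,0.36, 0,0,0,0,0,-0.04,0.36, 0,0,0,0,0,-0.05,0.36, 0,0,0,0,0,-0.05,0.36, 0,0,0,0,0,-0.05,0.36, 0,0,-7,0,0,0,0.6, 0,0,0,0,0,0,0.6]'
```

```text
t: 7.62
tcp_pos: [0.5394, 0.4008, 0.031]
ee_rot: [-3.136, 0.19, -0.0]
wrist_force: [-1.6, -1.0, 4.6]
opening: 0.524
finger_force: 31.8
t: 8.25
tcp_pos: [0.5393, 0.4007, 0.0303]
ee_rot: [3.136, -0.19, 0.0]
wrist_force: [-0.2, 0.5, -0.9]
opening: 0.676
finger_force: 0.0
t: 9.12
tcp_pos: [0.5396, 0.4009, 0.2428]
ee_rot: [-3.14, 0.001, -0.004]
wrist_force: [-0.6, -0.5, 0.1]
opening: 0.802
finger_force: 0.0
```

```bash
python3 -m jog '[0,0,0,-0.014,0.052,0,0.6, 0,0,0,-0.014,0.052,0,0.6, 0,0,0,-0.014,0.052,0,0.6, 0,0,0,-0.014,0.052,0,0.6, 0,0,0,-0.014,0.052,0,0.6, 0,0,0,-0.015,0.053,0,0.6, 0,0,0,0,0,0,0.6, 0,0,0,0,0,0,0.6]'
python3 w.py w3
```

```text
t: 10.12
tcp_pos: [0.4543, 0.0877, 0.24]
ee_rot: [-3.141, 0.001, 0.001]
wrist_force: [0.7, 0.3, 0.6]
opening: 0.801
finger_force: 0.0
tcp px [[255. 274.]]
blob px [193. 180.] xy 439.5 165.2 size 63 59 yaw -46.9 
blob px [325. 176.] xy 445.8 3.6 size 114 46 yaw -0.1 
blob px [259. 167.] xy 455.8 84.0 size 110 44 yaw 4.1 
blob px [389. 162.] xy 461.9 -73.7 size 114 49 yaw 9.0
```

```bash
python3 -m jog '[0,0,0,0.002,0.003,0.045,0.6, 0,0,0,0,0,0.045,0.6, 0,0,0,0,0,0.045,0.6, 0,0,0,0,0,0.04,0.6, 0,0,0,0,0,0.02,0.6, 0,0,0,0,0,0.016,0.6, 0,0,0,0,0,0,0.6]' 30
python3 -m jog '[0,0,0,0,0,0,-1, 0,0,0,0,0,0,-1, 0,0,0,0,0,0,-1, 0,0,0,0,0,0,-1, 0,0,0,0,0,0,-1, 0,0,0,0,0,0,-1]' 30
python3 -m jog '[0,0,0,0,0,-0.02,-1, 0,0,0,0,0,-0.04,-1, 0,0,0,0,0,-0.05,-1, 0,0,0,0,0,-0.05,-1, 0,0,0,0,0,-0.05,-1, 0,0,0,0,0,0,-1]'
```

```text
t: 11.05
tcp_pos: [0.4558, 0.0853, 0.0282]
ee_rot: [-3.142, -0.003, 0.004]
wrist_force: [0.2, -0.8, 0.2]
opening: 0.8
finger_force: 0.0
t: 11.8
tcp_pos: [0.4579, 0.0847, 0.0308]
ee_rot: [-3.141, -0.001, -0.004]
wrist_force: [-0.5, 1.1, 6.4]
opening: 0.523
finger_force: 30.9
t: 12.55
tcp_pos: [0.4588, 0.0846, 0.2445]
ee_rot: [-3.141, -0.001, -0.015]
wrist_force: [0.2, -0.6, -1.3]
opening: 0.524
finger_force: 30.5
```

```bash
python3 -m jog '[0,0,0,0.014,-0.048,0,-1, 0,0,0,0.014,-0.048,0,-1, 0,0,0,0.014,-0.048,0,-1, 0,0,0,0.014,-0.048,0,-1, 0,0,0,0.015,-0.048,0,-1, 0,0,7,0,0,0,-1, 0,0,0,0,0,0,-1, 0,0,0,0,0,0,-1]'
python3 -m jog '[0,0,0,0,0,0.05,-1, 0,0,0,0,0,0.05,-1, 0,0,0,0,0,0.045,-1, 0,0,0,0,0,0.03,-1, 0,0,0,0,0,0.018,-1, 0,0,0,0,0,0.01,-1, 0,0,0,0,0,0.004,-1, 0,0,0,0,0,0,-1]'
python3 -m jog '[0,0,0,0,0,0.002,-1, 0,0,0,0,0,0.002,-1, 0,0,0,0,0,0,-1]'
```

```text
t: 13.55
tcp_pos: [0.5268, 0.324, 0.2381]
ee_rot: [3.135, -0.189, -0.003]
wrist_force: [0.6, -1.0, -0.7]
opening: 0.522
finger_force: 30.7
t: 14.55
tcp_pos: [0.5283, 0.3251, 0.0337]
ee_rot: [-3.135, 0.19, -0.003]
wrist_force: [-0.5, 0.6, -0.2]
opening: 0.528
finger_force: 30.7
t: 14.92
tcp_pos: [0.5285, 0.3253, 0.0327]
ee_rot: [-3.136, 0.189, -0.002]
wrist_force: [-8.9, -3.5, 17.4]
opening: 0.526
finger_force: 33.4
```

```bash
python3 -m jog '[0,0,0,0,0,-0.002,-1, 0,0,0,0,0,0,0.12, 0,0,0,0,0,0,0.2, 0,0,0,0,0,0,0.32, 0,0,0,0,0,0,0.36, 0,0,0,0,0,0,0.36]'
python3 -m jog '[0,0,0,0,0,-0.02,0.36, 0,0,0,0,0,-0.04,0.36, 0,0,0,0,0,-0.05,0.36, 0,0,0,0,0,-0.05,0.36, 0,0,0,0,0,-0.05,0.36, 0,0,-7,-0.04,0,0,0.6, 0,0,0,-0.05,0,0,0.6, 0,0,0,0,0,0,0.6]'
python3 w.py w4
```

```text
t: 15.68
tcp_pos: [0.5293, 0.328, 0.0327]
ee_rot: [-3.129, 0.19, -0.008]
wrist_force: [0.8, 9.7, 3.5]
opening: 0.676
finger_force: 4.3
t: 16.68
tcp_pos: [0.435, 0.3291, 0.2401]
ee_rot: [3.141, 0.005, -0.001]
wrist_force: [0.8, 1.0, -0.0]
opening: 0.799
finger_force: 0.0
tcp px [[255. 272.]]
blob px [395. 165.] xy 439.0 160.1 size 66 61 yaw -89.4 
blob px [505. 171.] xy 433.0 22.1 size 98 23 yaw 15.3 border
```

View pics/w4.png

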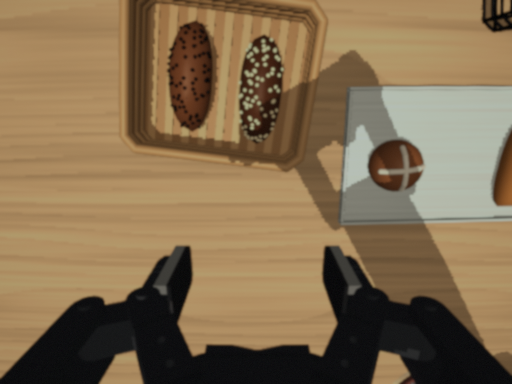

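Poppy (191,76) and sesame (262,90) lie flat and parallel in the wicker basket. Now the plain rolls.

```bash
python3 -m jog '[0,0,0,0.002,0.054,0,0.6, 0,0,0,0.002,0.054,0,0.6, 0,0,0,0.002,0.054,0,0.6, 0,0,0,0.002,0.054,0,0.6, 0,0,0,0.002,0.054,0,0.6, 0,0,0,0,0.054,0,0.6, 0,0,0,0,0,0,0.6, 0,0,0,0,0,0,0.6]'
python3 w.py w5
```

```text
t: 17.73
tcp_pos: [0.4485, 0.0051, 0.2406]
ee_rot: [-3.141, 0.0, -0.0]
wrist_force: [0.9, 0.6, -0.1]
opening: 0.801
finger_force: 0.0
tcp px [[254. 274.]]
blob px [125. 176.] xy 439.2 167.4 size 69 59 yaw -49.5 
blob px [256. 170.] xy 445.0 5.2 size 113 45 yaw -1.2 
blob px [321. 157.] xy 461.6 -72.3 size 114 46 yaw 9.6
```

View pics/w5.png

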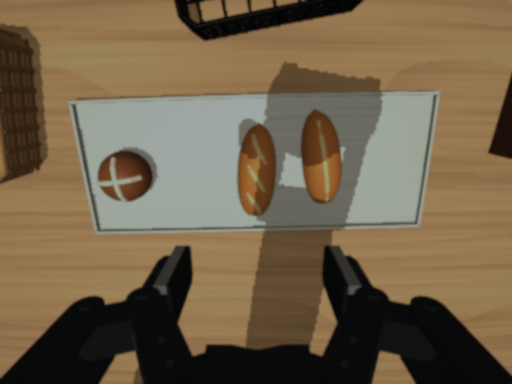

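The three-score roll is at (256,170), the one-score at (321,157) and the round roll at (125,176). Grasping the three-score roll.

```bash
python3 -m jog '[0,0,0,-0.003,0,0.045,0.6, 0,0,0,0,0,0.045,0.6, 0,0,0,0,0,0.045,0.6, 0,0,0,0,0,0.04,0.6, 0,0,0,0,0,0.02,0.6, 0,0,0,0,0,0.016,0.6, 0,0,0,0,0,0,0.6]' 30
python3 -m jog '[0,0,0,0,0,0,-1, 0,0,0,0,0,0,-1, 0,0,0,0,0,0,-1, 0,0,0,0,0,0,-1, 0,0,0,0,0,0,-1, 0,0,0,0,0,0,-1]' 30
python3 -m jog '[0,0,0,0,0,-0.02,-1, 0,0,0,0,0,-0.04,-1, 0,0,0,0,0,-0.05,-1, 0,0,0,0,0,-0.05,-1, 0,0,0,0,0,-0.05,-1, 0,0,0,0.05,0,0,-1, 0,0,0,0.05,0,0,-1, 0,0,0,0,0,0,-1]'
python3 -m jog '[0,0,0,0.05,0.005,0,-1, 0,0,0,0,0,0,-1, 0,0,0,0,0,0,-1]'
python3 w.py w6
```

```text
t: 18.65
tcp_pos: [0.4443, 0.0064, 0.0284]
ee_rot: [-3.141, -0.004, 0.004]
wrist_force: [0.2, 0.1, -0.1]
opening: 0.8
finger_force: 0.0
t: 19.4
tcp_pos: [0.4463, 0.0054, 0.0308]
ee_rot: [-3.142, -0.001, -0.004]
wrist_force: [-0.7, 1.0, 6.7]
opening: 0.519
finger_force: 30.8
t: 20.4
tcp_pos: [0.5463, 0.0054, 0.2373]
ee_rot: [-3.141, -0.002, 0.005]
wrist_force: [-1.2, -0.4, -2.2]
opening: 0.523
finger_force: 30.7
t: 20.78
tcp_pos: [0.594, 0.0006, 0.239]
ee_rot: [-3.142, -0.001, 0.002]
wrist_force: [-1.4, -0.7, -1.0]
opening: 0.525
finger_force: 30.7
tcp px [[256. 275.]]
blob px [57. 50.] xy 725.5 218.1 size 61 30 yaw -17.6
```

View pics/w6.png

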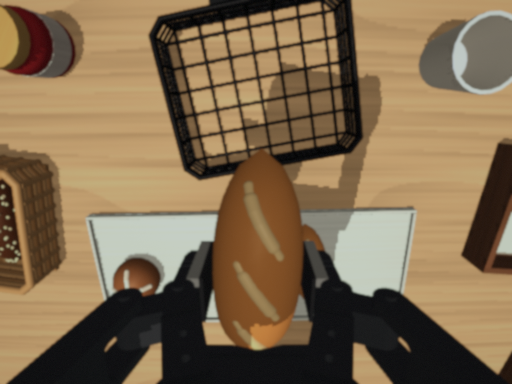

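Wire basket rim: corners TL (152,30), BL (192,178), BR (360,145), top edge about (230,10). Roll held straight.

Run:
```python
from h import *
c=camera("wrist")
P=lambda q,z:plane(c,q,z)[:,:2]
N=P([(200,178),(350,149)],.06);L=P([(154,45),(183,165)],.06);Rr=P([(353,15),(361,130)],.06)
ang=lambda a,b:np.degrees(np.arctan2(b[1]-a[1],b[0]-a[0]))
print("yaw near",ang(N[1],N[0])-90,"left",ang(L[1],L[0]),"right",ang(Rr[1],Rr[0]))
for yaw in(8,10):
    a=np.radians(yaw);ex=np.array([np.cos(a),np.sin(a)]);ey=np.array([-ex[1],ex[0]])
    xn=(N@ex).mean();yl=(L@ey).mean();yr=(Rr@ey).mean()
    ctr=ex*(xn+.08)+ey*(yl+yr)/2
    print(yaw,"ctr",ctr.round(4),"width",yl-yr)
    for s in(.037,-.037):print("  place",(ctr+ey*s).round(4))
```

```text
yaw near 11.253435128778392 left 9.461914230932667 right 9.668210204240145
8 ctr [ 0.6889 -0.0036] width 0.18624126248908995
  place [0.6838 0.0331]
  place [ 0.6941 -0.0402]
10 ctr [ 0.6888 -0.0033] width 0.1863038413710919
  place [0.6824 0.0331]
  place [ 0.6952 -0.0397]
```

```bash
python3 -m jog '[0,0,0,0.043,-0.016,0,-1, 0,0,0,0.042,-0.016,0,-1, 0,0,-10,0,0,0,-1, 0,0,0,0,0,0.05,-1, 0,0,0,0,0,0.05,-1, 0,0,0,0,0,0,-1, 0,0,0,0,0,0,-1]'
python3 -m jog '[0,0,0,0,0,0.045,-1, 0,0,0,0,0,0.03,-1, 0,0,0,0,0,0.016,-1, 0,0,0,0,0,0.01,-1, 0,0,0,0,0,0.004,-1, 0,0,0,0,0,0,-1]'
python3 -m jog '[0,0,0,0,0,0.002,-1, 0,0,0,0,0,0,-1]'
```

```text
t: 21.75
tcp_pos: [0.6807, 0.0327, 0.142]
ee_rot: [3.129, 0.275, 0.005]
wrist_force: [0.2, -0.1, -0.6]
opening: 0.525
finger_force: 30.8
t: 22.5
tcp_pos: [0.6806, 0.0327, 0.0353]
ee_rot: [3.129, 0.275, 0.002]
wrist_force: [-0.7, 0.6, -0.1]
opening: 0.522
finger_force: 30.8
t: 22.75
tcp_pos: [0.6803, 0.0327, 0.0329]
ee_rot: [3.129, 0.275, 0.002]
wrist_force: [0.2, 0.7, -0.6]
opening: 0.525
finger_force: 30.9
```

```bash
python3 -m jog '[0,0,0,0,0,0.0015,-1, 0,0,0,0,0,0,0.1, 0,0,0,0,0,0,0.18, 0,0,0,0,0,0,0.26, 0,0,0,0,0,0,0.3, 0,0,0,0,0,0,0.3]'
python3 -m jog '[0,0,0,0,0,-0.02,0.3, 0,0,0,0,0,-0.04,0.3, 0,0,0,0,0,-0.05,0.3, 0,0,0,0,0,-0.05,0.3, 0,0,0,0,0,-0.048,0.3, 0,0,10,0,0,0,0.6, 0,0,0,-0.055,0.025,0,0.6, 0,0,0,-0.055,0.025,0,0.6]'
python3 -m jog '[0,0,0,-0.055,0.026,0,0.6, 0,0,0,-0.055,0.026,0,0.6, 0,0,0,0,0,0,0.6, 0,0,0,0,0,0,0.6]'
python3 w.py w7
```

```text
t: 23.5
tcp_pos: [0.6799, 0.0327, 0.0307]
ee_rot: [-3.129, -0.275, 0.0]
wrist_force: [-0.1, -0.8, -0.6]
opening: 0.652
finger_force: 0.0
t: 24.5
tcp_pos: [0.5691, -0.0178, 0.2401]
ee_rot: [3.141, 0.003, 0.002]
wrist_force: [-0.7, 0.4, 0.6]
opening: 0.801
finger_force: 0.0
t: 25.0
tcp_pos: [0.4605, -0.0696, 0.2405]
ee_rot: [3.141, 0.001, 0.005]
wrist_force: [0.8, -0.7, -0.3]
opening: 0.798
finger_force: 0.0
tcp px [[255. 273.]]
blob px [257. 168.] xy 461.4 -70.5 size 114 45 yaw 6.9
```

```bash
python3 -m jog '[0,0,0,0.001,0.001,0.045,0.6, 0,0,-7,0,0,0.045,0.6, 0,0,0,0,0,0.045,0.6, 0,0,0,0,0,0.04,0.6, 0,0,0,0,0,0.02,0.6, 0,0,0,0,0,0.016,0.6, 0,0,0,0,0,0,0.6]' 30
python3 -m jog '[0,0,0,0,0,0,-1, 0,0,0,0,0,0,-1, 0,0,0,0,0,0,-1, 0,0,0,0,0,0,-1, 0,0,0,0,0,0,-1, 0,0,0,0,0,0,-1]' 30
python3 -m jog '[0,0,0,0,0,-0.02,-1, 0,0,0,0,0,-0.04,-1, 0,0,0,0,0,-0.05,-1, 0,0,0,0,0,-0.05,-1, 0,0,0,0,0,-0.05,-1, 0,0,7,0,0,0,-1, 0,0,0,0,0,0,-1]'
python3 -m jog '[0,0,0,0.044,-0.006,0,-1, 0,0,0,0.044,-0.006,0,-1, 0,0,0,0.044,-0.006,0,-1, 0,0,0,0,0,0,-1, 0,0,0,0,0,0,-1]'
python3 w.py w8
```

```text
t: 25.92
tcp_pos: [0.461, -0.07, 0.0269]
ee_rot: [-3.135, -0.195, 0.003]
wrist_force: [-0.4, -0.5, 0.5]
opening: 0.801
finger_force: 0.0
t: 26.68
tcp_pos: [0.4623, -0.0708, 0.0292]
ee_rot: [3.135, 0.193, 0.004]
wrist_force: [1.0, 1.5, 5.8]
opening: 0.521
finger_force: 33.2
t: 27.55
tcp_pos: [0.4607, -0.0705, 0.2377]
ee_rot: [3.142, 0.004, -0.0]
wrist_force: [-0.1, -0.4, -1.4]
opening: 0.519
finger_force: 32.4
t: 28.18
tcp_pos: [0.5918, -0.0522, 0.2361]
ee_rot: [-3.141, -0.003, 0.006]
wrist_force: [0.0, 0.7, -0.5]
opening: 0.518
finger_force: 32.4
tcp px [[256. 275.]]
blob px [343. 241.] xy 478.3 -156.9 size 136 102 yaw 1.7 
blob px [428.  49.] xy 720.0 -238.5 size 110 90 yaw -49.7
```

View pics/w8.png

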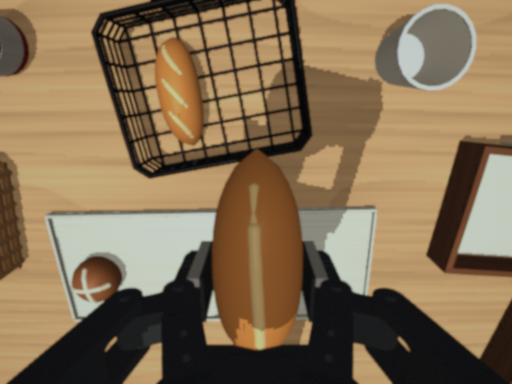

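The three-score roll lies parallel in the wire basket at (180,90). There is free room right of it for the one-score roll.

```bash
python3 -m jog '[0,0,0,0.05,-0.005,0,-1, 0,0,0,0.049,-0.005,0,-1, 0,0,-10,0,0,0,-1, 0,0,0,0,0,0.05,-1, 0,0,0,0,0,0.05,-1, 0,0,0,0,0,0,-1, 0,0,0,0,0,0,-1]'
python3 -m jog '[0,0,0,0,0,0.045,-1, 0,0,0,0,0,0.03,-1, 0,0,0,0,0,0.016,-1, 0,0,0,0,0,0.008,-1, 0,0,0,0,0,0.004,-1, 0,0,0,0,0,0,-1]'
```

```text
t: 29.1
tcp_pos: [0.6925, -0.0426, 0.1403]
ee_rot: [3.129, 0.275, 0.004]
wrist_force: [0.0, -0.4, -0.1]
opening: 0.522
finger_force: 32.4
t: 29.85
tcp_pos: [0.6927, -0.0424, 0.0359]
ee_rot: [3.129, 0.275, 0.003]
wrist_force: [-0.0, 0.8, -0.0]
opening: 0.521
finger_force: 32.4
```

```bash
python3 -m jog '[0,0,0,0,0,0.0025,-1, 0,0,0,0,0,0.0025,-1, 0,0,0,0,0,0,0.1, 0,0,0,0,0,0,0.18, 0,0,0,0,0,0,0.26, 0,0,0,0,0,0,0.3, 0,0,0,0,0,0,0.3]'
python3 -m jog '[0,0,0,0,0,-0.02,0.3, 0,0,0,0,0,-0.04,0.3, 0,0,0,0,0,-0.05,0.3, 0,0,0,0,0,-0.05,0.3, 0,0,0,0,0,-0.048,0.3, 0,0,10,0,0,0,0.6, 0,0,0,0,0,0,1]'
python3 -m jog '[0,0,0,-0.042,-0.034,0,1, 0,0,0,-0.042,-0.034,0,1, 0,0,0,-0.042,-0.034,0,1, 0,0,0,-0.042,-0.034,0,1, 0,0,0,-0.042,-0.034,0,1, 0,0,0,-0.043,-0.034,0,1, 0,0,0,0,0,0,1, 0,0,0,0,0,0,1]'
python3 w.py w9
```

```text
t: 30.72
tcp_pos: [0.6923, -0.0391, 0.0311]
ee_rot: [-3.125, -0.276, -0.001]
wrist_force: [-2.5, 11.2, 6.3]
opening: 0.649
finger_force: 4.9
t: 31.6
tcp_pos: [0.6924, -0.0427, 0.2399]
ee_rot: [3.141, 0.004, 0.005]
wrist_force: [0.1, 0.0, -0.1]
opening: 0.98
finger_force: 0.0
t: 32.6
tcp_pos: [0.4388, 0.1613, 0.2375]
ee_rot: [3.141, 0.004, -0.0]
wrist_force: [0.5, 1.0, 0.3]
opening: 1.002
finger_force: 0.0
tcp px [[256. 274.]]
blob px [254. 168.] xy 439.6 163.6 size 61 59 yaw 0.1
```

View pics/w9.png

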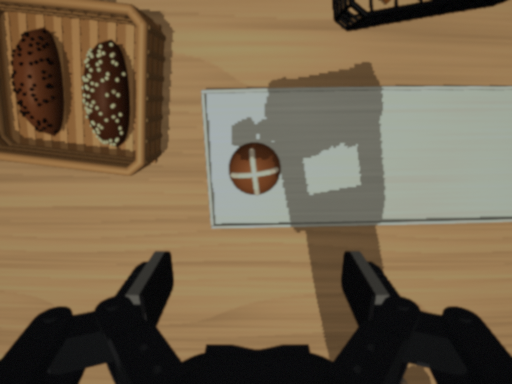

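The round roll stands alone at (254,168), so no turn is needed. Grasp it directly.

```bash
python3 -m jog '[0,0,0,0.001,-0.002,0.045,1, 0,0,0,0,0,0.045,1, 0,0,0,0,0,0.045,1, 0,0,0,0,0,0.04,1, 0,0,0,0,0,0.02,1, 0,0,0,0,0,0.016,1, 0,0,0,0,0,0,1]' 30
python3 -m jog '[0,0,0,0,0,0,-1, 0,0,0,0,0,0,-1, 0,0,0,0,0,0,-1, 0,0,0,0,0,0,-1, 0,0,0,0,0,0,-1, 0,0,0,0,0,0,-1]' 30
python3 -m jog '[0,0,0,0,0,-0.02,-1, 0,0,0,0,0,-0.04,-1, 0,0,0,0,0,-0.05,-1, 0,0,0,0,0,-0.05,-1, 0,0,0,0,0,-0.05,-1, 0,0,0,0,0,0,-1]'
```

```text
t: 33.52
tcp_pos: [0.4394, 0.1628, 0.0257]
ee_rot: [3.141, 0.0, -0.004]
wrist_force: [-0.3, -0.0, -0.4]
opening: 0.998
finger_force: 0.0
t: 34.28
tcp_pos: [0.4412, 0.1637, 0.0284]
ee_rot: [-3.141, -0.002, -0.005]
wrist_force: [-0.1, -1.0, 5.9]
opening: 0.703
finger_force: 32.9
t: 35.02
tcp_pos: [0.442, 0.1641, 0.242]
ee_rot: [-3.14, -0.002, -0.015]
wrist_force: [-0.2, 1.1, -0.9]
opening: 0.701
finger_force: 32.9
```

```bash
python3 -m jog '[0,0,0,0.01,0.053,0,-1, 0,0,0,0.01,0.053,0,-1, 0,0,0,0.01,0.053,0,-1, 0,0,0,0.01,0.053,0,-1, 0,0,0,0.01,0.053,0,-1, 0,0,0,0.01,0.053,0,-1, 0,0,0,0.01,0.053,0,-1, 0,0,0,0.01,0.053,0,-1]'
python3 -m jog '[0,0,0,0.009,0.053,0,-1, 0,0,0,0.009,0.056,0,-1, 0,0,0,0,0,0.04,-1, 0,0,0,0,0,0.04,-1, 0,0,0,0,0,0,-1, 0,0,0,0,0,0,-1]'
python3 w.py w10
```

```text
t: 36.02
tcp_pos: [0.5194, -0.2616, 0.2344]
ee_rot: [-3.139, -0.001, 0.004]
wrist_force: [0.3, -0.3, -1.2]
opening: 0.699
finger_force: 32.9
t: 36.78
tcp_pos: [0.5385, -0.3693, 0.1572]
ee_rot: [3.142, 0.002, 0.0]
wrist_force: [0.3, -0.1, 0.9]
opening: 0.699
finger_force: 33.0
tcp px [[257. 275.]]
blob px [260. 288.] xy 430.5 -369.9 size 98 97 yaw -38.0 
blob px [260. 172.] xy 542.7 -374.4 size 138 137 yaw 85.8
```

View pics/w10.png

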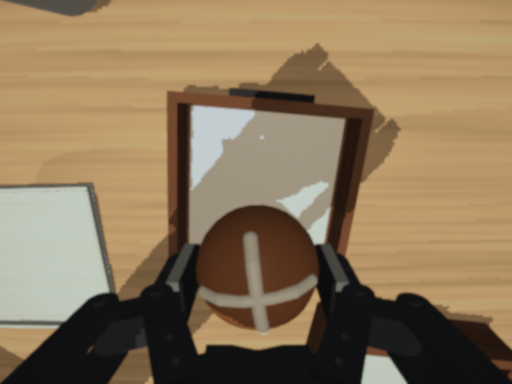

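The tray is square under the held roll (liner 190-345 px wide, TCP at 257), so shift 3 mm right and lower.

```bash
python3 -m jog '[0,0,0,0.002,0.003,0.045,-1, 0,0,0,0,0,0.04,-1, 0,0,0,0,0,0.02,-1, 0,0,0,0,0,0.012,-1, 0,0,0,0,0,0.004,-1, 0,0,0,0,0,0.002,-1, 0,0,0,0,0,0,-1]'
```

```text
t: 37.7
tcp_pos: [0.5409, -0.3729, 0.0349]
ee_rot: [3.14, 0.002, 0.002]
wrist_force: [0.2, 0.0, -1.1]
opening: 0.699
finger_force: 33.1
```

```bash
python3 -m jog '[0,0,0,0,0,0.0015,-1, 0,0,0,0,0,0.0015,-1, 0,0,0,0,0,0,0.45, 0,0,0,0,0,0,0.55, 0,0,0,0,0,0,0.65, 0,0,0,0,0,0,0.75, 0,0,0,0,0,0,0.75]'
python3 -m jog '[0,0,0,0,0,-0.02,0.75, 0,0,0,0,0,-0.04,0.75, 0,0,0,0,0,-0.05,0.75, 0,0,0,0,0,-0.05,0.75, 0,0,0,0,0,-0.048,0.75, 0,0,0,-0.045,0.04,0,0.75, 0,0,0,-0.045,0.04,0,0.75, 0,0,0,-0.045,0.04,0,0.75]'
python3 -m jog '[0,0,0,-0.045,0.03,0,0.75, 0,0,0,-0.04,0.03,0,0.75, 0,0,0,0,0,0,0.75, 0,0,0,0,0,0,0.75, 0,0,0,0,0,0,0.75]'
python3 - <<'E'
from h import *
c=camera("top");s=camera("side")
a=cv2.resize(c["frame"][105:225,95:375],None,fx=2.8,fy=2.8,interpolation=3);b=cv2.resize(s["frame"][115:330,140:340],None,fx=1.2,fy=1.2,interpolation=3)
o=np.zeros((a.shape[0]+b.shape[0],800,3),np.uint8);o[:a.shape[0],:a.shape[1]]=a;o[a.shape[0]:,:b.shape[1]]=b
cv2.imwrite("pics/end.png",o);print(o.shape)
E
```

```text
t: 38.58
tcp_pos: [0.5403, -0.3724, 0.0307]
ee_rot: [-3.142, -0.002, 0.0]
wrist_force: [-0.1, -0.6, 0.6]
opening: 0.877
finger_force: 0.0
t: 39.58
tcp_pos: [0.4043, -0.4936, 0.2411]
ee_rot: [3.139, 0.003, 0.002]
wrist_force: [0.1, -0.5, -0.3]
opening: 0.879
finger_force: 0.0
t: 40.2
tcp_pos: [0.3216, -0.5519, 0.2394]
ee_rot: [3.141, 0.004, 0.001]
wrist_force: [0.4, -0.3, -0.5]
opening: 0.875
finger_force: 0.0
(594, 800, 3)
```

View pics/end.png

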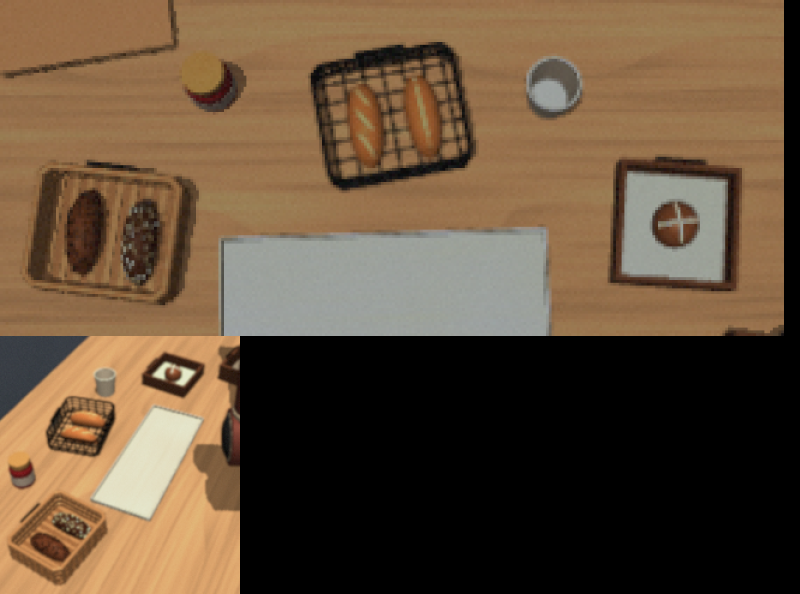

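The final view shows both plain rolls in the wire basket at (365,125) and (423,117), and both seeded rolls in the wicker at (85,232) and (141,241). The round roll is in the tray at (676,224), and the jar and cup are upright where they were.

```bash
python3 -c "
from workcell import order;print(order.job_done())"
```

```text
the job is handed in; nothing more can be done
None
```

I handed the job in at about 40 s with all five rolls set down flat, top up, in the right basket or tray; the final pictures show the jam jar and cup still standing in place, but no verdict came back.

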